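# Lower the ratchet arm of a bench magnifier over a cassette

## Task

Lower the bench magnifier so that its lens lies level over the cassette: with closed fingertips press down the orange cross bar of its release trigger, which frees the ratchet pawl, and keep pressing so that the arm goes down past its teeth right onto its rest, then let go and move clear. Only push, do not grasp or lift anything, do not raise the arm, and leave the cassettes, mouse and specimen pot where they are.

Things in the scene. Friction and masses are not known exactly. Their poses are not given: they have to be found in the camera images.
- magnifier: fixed bench magnifier stand: white foot 135 x 54 x 12 mm with a post that carries a steel ratchet disc. Origin on the work surface straight below the arm's hinge; z up; the arm and lens extend to its own -x side, the hinge axis is along its own y. It stands beside the laptop, the lens towards the robot
- magnifier_hinge (a point): the arm's hinge, 105 mm above the work surface
- magnifier_arm (a joint): angle of the aluminium arm (rad): 0 when it is right down on its rest with the lens level, grows as it is raised; starts between 0.58 and 0.67. Ratchet teeth stop it on the way down at about 0.57, 0.39 and 0.21 unless the trigger is held pressed; below that nothing catches. The hinge has some friction (it takes about 5 N at the bar), so the arm stays where it is left
- release_trigger (a joint): orange release trigger pivoted in the arm (rad): 0 let go (sprung back, pawl in the teeth), 0.30 pressed home; the pawl is free of the teeth above about 0.2. The spring takes 2 N at the bar to start and about 5 N to press home; further pushing at the bar then carries the arm down
- trigger_bar (a point): centre of the orange round cross bar, 14 mm thick, 34 mm long along the stand's y; press its top (7 mm above) from above. 101 mm from the hinge when let go, 105 mm pressed home; pressing home moves it 10 mm down and 10 mm to the stand's -x, then it follows an arc about the hinge. Arm at 0 and trigger home: 104 mm to the stand's -x of the hinge, 14 mm below it
- lens_centre (a point): centre of the round lens, 75 mm over its black rim, at the end of the arm, 163 mm from the hinge; with the arm down it is 71 mm above the surface
- viewed_cassette: green tissue cassette 29 x 41 x 6 mm lying loose on the surface where the lens comes down; origin at its underside
- cassette_1: white tissue cassette 29 x 41 x 6 mm, loose bystander
- cassette_2: white tissue cassette 29 x 41 x 6 mm, loose bystander
- cassette_7: orange tissue cassette 29 x 41 x 6 mm, loose bystander
- mouse: black computer mouse 112 x 57 x 39 mm, loose bystander
- specimen_pot_5: specimen pot with white lid, 49 mm across, 65 mm high, loose, behind the laptop screen
Things that resemble listed ones, but are neither listed nor needed, are in the scene too. Of the things shaped like the viewed_cassette, the green one is meant.

How it is judged:
By the outcome, as a careful person would: the job done as asked, in the order asked, and still so for the second after the job is handed in, with the robot touching nothing.
It also fails if it takes over 32 s, if anything falls off the work surface, if the arm or the gripper's body presses on something with over 40 N, if the wrist force passes 120 N, or if a joint passes its speed limit or range.

## Robot

A 6-joint arm with a two-finger parallel gripper is mounted at the origin on a cart in front of the work surface, level with it; the furniture and walls round the work are solid. World frame = base frame: x ahead of the robot, y to its left, z up, the work surface at z = 0. Lengths are in m, angles in rad, forces in N, time in s.
With the tool pointing down it reaches from about 0.35 to 0.975 m from the base axis. Payload 4.9 kg.
Tool frame: the origin (TCP) lies at the very end of the fingers, on their centre line; the grasp point (between the pads) lies r.grip_depth behind it (r.grip_depth is the distance from the TCP to the grasp point, in m); z points along the fingers, y is the direction in which the jaws open and shut (so a half turn about z gives the same grasp; the last joint's range is limited). The gripper opens to 85 mm and grips with 20 to 120 N. Pads are 22 mm wide; open, the fingers measure 114 mm over their backs; the gripper's body (76 mm by 85 mm) begins 54 mm behind the grasp point. The pads swing forward as they close: fully open they stand 13 mm farther back than shut.
Start: joints at [1.191, 0.053, 1.613, -0, 1.476, -0.119], TCP at [0.161, 0.604, 0.196] pointing down, gripper open.
Joint ranges: [-3.01, 3.01], [-1.01, 2.22], [0.06, 2.58], [-1.02, 4.17], [0.09, 2.62], [-3.14, 3.14]. Speed limits (rad/s): [2.57, 2.57, 3.14, 3.14, 3.14, 3.14].

## Interface

Orientations are given as a rotation vector (axis times angle).
In Python, from workcell import r gives the robot as it stands.
- The arm moves only by the tool arm_command, never from a script. Its argument "moves" is text: rows parted by semicolons, each of 7 numbers parted by spaces: the shift along the world's x, y, z in m, then the turn, a rotation vector about the world's x, y, z in rad, then the finger opening in m, from 0 to 0.0854. In form: x y z ax ay az jaw; .... A call has 1 to 12 rows; each row is the pose to reach, as a shift and turn from the pose commanded when the call began; what a row does not reach only later rows make up. A row lasts 1/8 s, in which the tool goes at most 62.5 mm and 10.7 degrees, less where a joint would pass 70% of its speed; a pose out of reach is approached as far as the arm can. A call with a gripper value outside its range is refused whole. The fingers move at their own pace and stop on an object; "newtons" is the grip in N (left out, the last holds). Time passes only in rows, so rows that repeat a pose let the fingers close. It gives the time, the measured TCP pose, the force and the opening at its end, in the units of the state.
- r.get_state(): the state, without advancing time (a new reading comes with each control period).
- r.grab_frame(name): name is "scene" or "top" or "wrist"; returns a dict with "pixels" (480x640x3 uint8, red, green, blue), "K" (3x3 intrinsics, pixels), "rvec" (rotation vector, rad) and "tvec" (3), from world to camera coordinates, as OpenCV has them; the wrist camera has in their place "T_tool_cam" (4x4, takes a point from camera to tool coordinates, whose origin is the TCP and whose axes are the flange's). Camera axes: x right, y down, z forward; pixel columns grow to the right and rows downward; lengths in m; the calibration is good to about 2 mm. A picture is of the moment at which its call begins: read the wrist's pose just before it. There is no depth.
- r.close_job(): hands the job in, once; it reports no verdict.
The state is a dict: "t": time; "joint_positions": joint angles; "qvel": joint speeds; "effort": joint torques, N m; "ee_pos": TCP position; "ee_rot": TCP orientation; "wrist_force": force on the tool from outside, world axes, zero at the start; "moment": the same for the moment, N m; "grip_width": finger opening in m.
Only numpy, scipy, OpenCV 4.12 (cv2) and the standard library are available. Lean on these libraries where they do the work, as an engineer would, in place of code of your own. Each camera call takes 0.05 s, during which the arm holds its last target.

## Working session

There is one attempt and no reset: what is moved stays moved. The work goes in short steps, Python scripts to look and compute and a tool call to move; the robot and the scene stay as the last step left them, time stands still between calls to the robot, and variables do not carry over. Pictures are saved under pics/ and viewed, and the job is handed in when it is done.

Besides the shell and the picture viewer there is one more tool, called after "Emit:" as name(argument=value, ...), one argument or row to a line, values as JSON. arm_command: Moves the arm, as the interface text tells. Its arguments: {"type":"object","properties":{"moves":{"type":"string"},"newtons":{"type":"number"}},"required":["moves"]}

```bash
mkdir -p pics; ls; python3 - <<'E'
from workcell import r
import cv2,pickle
s=r.get_state();print(s)
for n in("scene","top","wrist"):
    f=r.grab_frame(n);pickle.dump(f,open(f"{n}.pkl","wb"));cv2.imwrite(f"pics/{n}0.png",f["pixels"][:,:,::-1])
E
```

```text
pics
{'t': 0.0, 'joint_positions': array([ 1.19100187e+00,  5.33550147e-02,  1.61433124e+00, -4.60274514e-05,
        1.47599941e+00, -1.19006520e-01]), 'qvel': array([ 0.00115485,  0.00263589,  0.00054448, -0.00047099, -0.00030441,
        0.00077684]), 'effort': array([-2.67713011e-03, -3.93682516e+01, -3.70166159e+01, -2.18009386e-04,
        7.25971826e-03, -2.27988789e-05]), 'ee_pos': array([0.16090212, 0.60319424, 0.194642  ]), 'ee_rot': array([-0.40841641, -3.11445396,  0.00320325]), 'wrist_force': array([ 0.01076404, -0.38298108, -0.44551873]), 'moment': array([-0.00231432,  0.05499488, -0.09463272]), 'grip_width': 0.08532964906129112}
```

View pics/scene0.png

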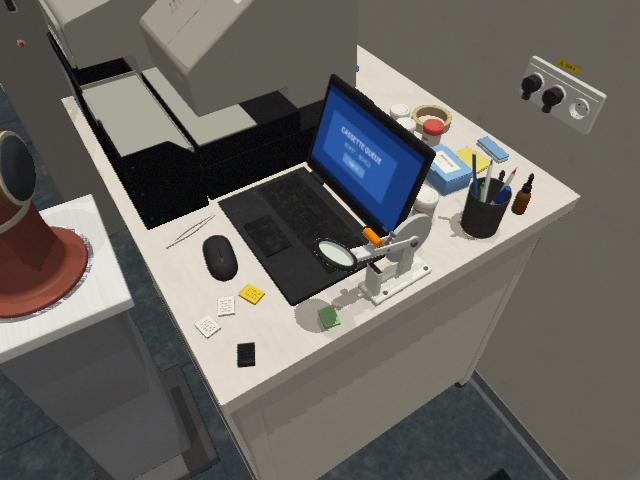

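View pics/top0.png

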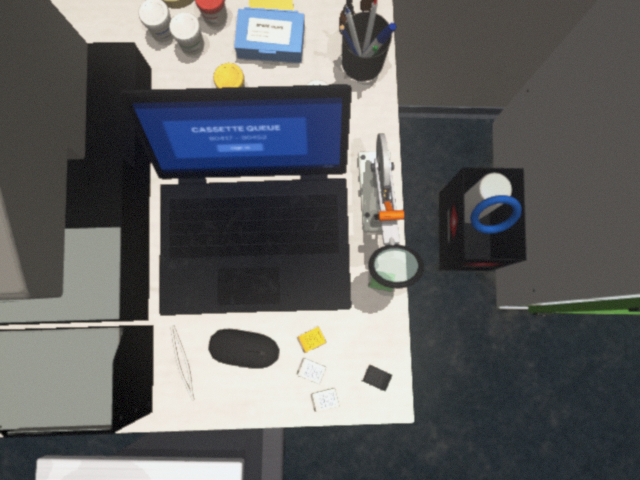

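View pics/wrist0.png

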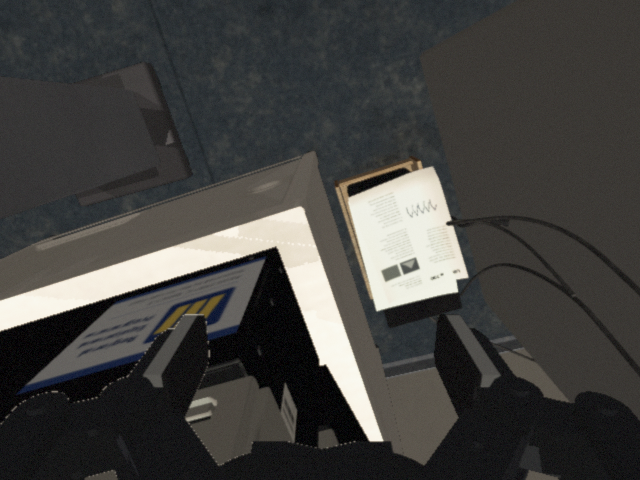

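The scene view shows the orange bar at about (372,237), the lens at (337,254) and the green cassette at (329,317). In the top view the bar is at (392,215) and the lens at (396,266). I'll measure these next.

```bash
cat >h.py <<'E'
import numpy as np,cv2,pickle
def load(n):return pickle.load(open(n+".pkl","rb"))
def P(f):
    return f["K"]@np.hstack([cv2.Rodrigues(np.array(f["rvec"],float))[0],np.array(f["tvec"],float).reshape(3,1)])
def tri(a,pa,b,pb):
    X=cv2.triangulatePoints(P(a),P(b),np.array(pa,float).reshape(2,1),np.array(pb,float).reshape(2,1))
    X=(X[:3]/X[3]).ravel()
    def rp(f,p):
        q=P(f)@np.r_[X,1];return np.round(q[:2]/q[2]-p,1)
    return X.round(4),rp(a,pa),rp(b,pb)
def plane(f,p,z):
    R=cv2.Rodrigues(np.array(f["rvec"],float))[0];c=-R.T@np.array(f["tvec"],float).ravel()
    d=R.T@np.linalg.inv(f["K"])@np.r_[p,1.];return (c+d*(z-c[2])/d[2]).round(4)
def proj(f,X):
    q=P(f)@np.r_[X,1];return (q[:2]/q[2]).round(1)
E
python3 - <<'E'
from h import *
S,T=load("scene"),load("top")
for n,f,(x0,y0,x1,y1) in(("s",S,(290,200,440,330)),("t",T,(340,120,430,300))):
    im=f["pixels"];c=cv2.resize(im[y0:y1,x0:x1],None,fx=5 if n=="s" else 3.3,fy=5 if n=="s" else 3.3,interpolation=cv2.INTER_CUBIC)
    cv2.imwrite(f"pics/crop_{n}.png",c[:,:,::-1])
    hsv=cv2.cvtColor(im,cv2.COLOR_RGB2HSV)
    for nm,lo,hi in(("orange",(5,170,120),(18,255,255)),("green",(40,60,40),(80,255,255))):
        m=cv2.inRange(hsv,lo,hi);k,l,st,ce=cv2.connectedComponentsWithStats(m)
        for i in range(1,k):
            if st[i,4]>25:
                cn=max(cv2.findContours((l==i).astype('uint8'),0,2)[0],key=len)
                print(n,nm,st[i],ce[i].round(1),cv2.boxPoints(cv2.minAreaRect(cn)).round(1).tolist())
E
```

```text
s orange [363 228  22  19 186] [372.7 237.2] [[362.0, 232.0], [367.5, 226.5], [385.0, 244.0], [379.5, 249.5]]
s green [479 182   6  18  42] [481. 189.] [[475.70001220703125, 197.8000030517578], [481.6000061035156, 181.5], [485.20001220703125, 182.8000030517578], [479.20001220703125, 199.10000610351562]]
s green [318 306  22  23 320] [328.6 316.9] [[317.29998779296875, 310.29998779296875], [332.29998779296875, 304.29998779296875], [339.8999938964844, 323.20001220703125], [324.8999938964844, 329.20001220703125]]
t orange [379 202  25  18 256] [390.5 213.2] [[379.0, 202.0], [403.0, 202.0], [403.0, 219.0], [379.0, 219.0]]
t green [370 278  22  13 113] [378.5 285.2] [[369.1000061035156, 285.70001220703125], [371.79998779296875, 277.6000061035156], [392.79998779296875, 284.6000061035156], [390.1000061035156, 292.70001220703125]]
t green [ 528  298  112   18 1267] [592.1 307.6] [[527.5999755859375, 305.0], [639.0, 297.6000061035156], [640.0999755859375, 313.8999938964844], [528.7000122070312, 321.3999938964844]]
```

View pics/crop_s.png

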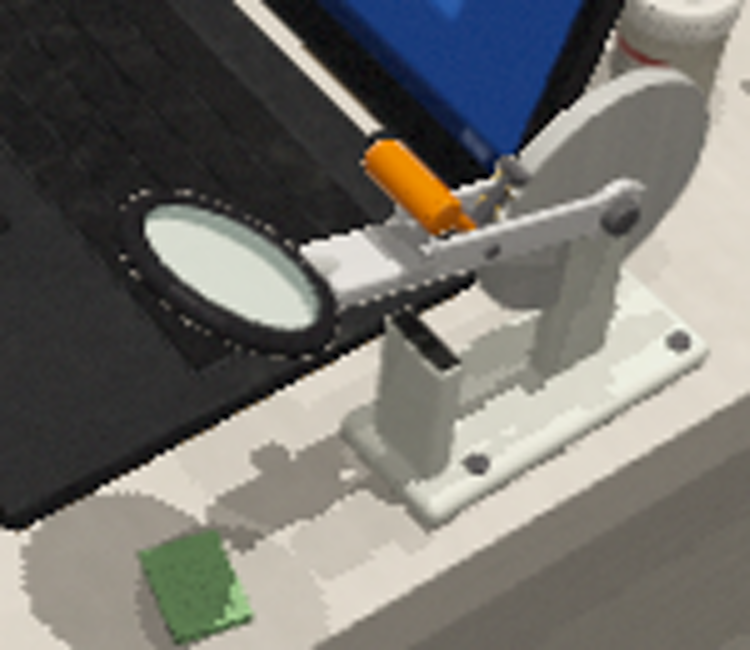

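View pics/crop_t.png

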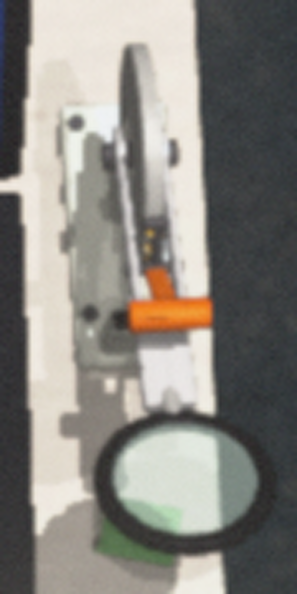

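```bash
python3 - <<'E'
from h import *
S,T=load("scene"),load("top")
cs=lambda x,y:np.array([290+x/5-.4,200+y/5-.4])
ct=lambda x,y:np.array([340+x/3.3-.35,120+y/3.3-.35])
print("bar",tri(S,cs(412,185),T,ct(171,314)))
print("barL",tri(S,cs(382,160),T,ct(130,316)))
print("barR",tri(S,cs(446,213),T,ct(212,314)))
print("lens",tri(S,cs(228,275),T,ct(186,482)))
print("bolt near",tri(S,cs(620,215),T,ct(173,152)))
for nm,f,p in(("S far-right top",S,cs(707,345)),("S near front",S,cs(432,515)),("S near left",S,cs(345,425)),("T far left",T,ct(65,108)),("T near left",T,ct(80,365)),("screws S",S,cs(477,463)),("",S,cs(678,341)),("T screws",T,ct(76,123)),("",T,ct(90,313))):
    print(nm,plane(f,p,.012))
for p in [(317.3,310.3),(332.3,304.3),(339.9,323.2),(324.9,329.2)]:print("green",plane(S,p,.006))
E
```

```text
bar (array([ 0.5141, -0.3725,  0.1623]), array([ 1.1, -0.2]), array([-0.3,  0.7]))
barL (array([ 0.5139, -0.3559,  0.1582]), array([ 0.8, -0.2]), array([-0.3,  0.6]))
barR (array([ 0.5142, -0.3893,  0.1655]), array([ 0.7, -0.2]), array([-0.2,  0.5]))
lens (array([ 0.4436, -0.3783,  0.1675]), array([ 1. , -0.2]), array([-0.3,  0.6]))
bolt near (array([ 0.5985, -0.3799,  0.1069]), array([ 1. , -0.2]), array([-0.4,  0.7]))
S far-right top [ 0.6475 -0.3869  0.012 ]
S near front [ 0.517  -0.3977  0.012 ]
S near left [ 0.512  -0.3499  0.012 ]
T far left [ 0.6469 -0.3377  0.012 ]
T near left [ 0.5166 -0.3464  0.012 ]
screws S [ 0.5434 -0.3876  0.012 ]
 [ 0.6395 -0.38    0.012 ]
T screws [ 0.6393 -0.3433  0.012 ]
 [ 0.5427 -0.3511  0.012 ]
green [ 0.4224 -0.3564  0.006 ]
green [ 0.4514 -0.3589  0.006 ]
green [ 0.4427 -0.3983  0.006 ]
green [ 0.4147 -0.3955  0.006 ]
```

```bash
python3 - <<'E'
from h import *
from workcell import r
S,T=load("scene"),load("top")
for p in [(152,322),(152,410),(75,290),(140,60),(150,90),(345,90),(410,420),(245,348)]:print(p,plane(T,p,0),plane(T,p,.2),plane(T,p,.4))
for p in [(65,97),(150,225),(210,205),(45,20),(105,65),(190,107)]:print("S",p,plane(S,p,0),plane(S,p,.2))
for X in [(.161,.604,.195),(.161,.604,.35),(.38,.1,.35),(.51,-.37,.25)]:print(X,proj(S,X),proj(T,X))
print(r.grip_depth)
for n,f in(("s",S),("t",T)):
    R=cv2.Rodrigues(np.array(f["rvec"],float))[0];print(-R.T@np.array(f["tvec"],float).ravel())
E
```

```text
(152, 322) [ 0.3629 -0.0084  0.    ] [ 0.3633 -0.0633  0.2   ] [ 0.3638 -0.1182  0.4   ]
(152, 410) [ 0.226  -0.0164  0.    ] [ 0.2546 -0.0697  0.2   ] [ 0.2832 -0.1229  0.4   ]
(75, 290) [0.4117 0.1186 0.    ] [0.4021 0.0376 0.2   ] [ 0.3925 -0.0434  0.4   ]
(140, 60) [0.8054 0.038  0.    ] [ 0.7148 -0.0265  0.2   ] [ 0.6242 -0.0909  0.4   ]
(150, 90) [0.7522 0.0178 0.    ] [ 0.6725 -0.0425  0.2   ] [ 0.5929 -0.1028  0.4   ]
(345, 90) [ 0.7593 -0.313   0.    ] [ 0.6782 -0.3052  0.2   ] [ 0.5971 -0.2974  0.4   ]
(410, 420) [ 0.2176 -0.4225  0.    ] [ 0.2479 -0.3922  0.2   ] [ 0.2783 -0.3619  0.4   ]
(245, 348) [ 0.3245 -0.159   0.    ] [ 0.3328 -0.1829  0.2   ] [ 0.3412 -0.2068  0.4   ]
S (65, 97) [0.1746 0.5864 0.    ] [0.1794 0.2116 0.2   ]
S (150, 225) [ 0.2317 -0.0013  0.    ] [ 0.2207 -0.2134  0.2   ]
S (210, 205) [ 0.3596 -0.0086 -0.    ] [ 0.3131 -0.2187  0.2   ]
S (45, 20) [0.2091 1.1159 0.    ] [0.2043 0.5945 0.2   ]
S (105, 65) [0.3108 0.7054 0.    ] [0.2779 0.2976 0.2   ]
S (190, 107) [0.4512 0.3665 0.    ] [0.3794 0.0526 0.2   ]
(0.161, 0.604, 0.195) [26.5 24.6] [-400.5  478.2]
(0.161, 0.604, 0.35) [ -5.2 -45.2] [-589.9  519. ]
(0.38, 0.1, 0.35) [163.6  19.1] [-46.1 302.3]
(0.51, -0.37, 0.25) [374.4 194.9] [397.7 206. ]
0.0187
[ 0.19185588 -0.76744015  0.72243467]
[ 0.36503612 -0.27518678  0.97225542]
```

```bash
python3 - <<'E'
from h import *
S,T=load("scene"),load("top")
for a in (S,T):
  pass
c=np.hstack([cv2.resize(S["pixels"][0:240,30:330],(750,600))]);cv2.imwrite("pics/c2.png",c[:,:,::-1])
print(tri(S,(190,107),T,(72,294)),tri(S,(210,205),T,(152,322)))
c=cv2.resize(cv2.convertScaleAbs(T["pixels"][0:480,0:200],alpha=2,beta=20),(250,600));cv2.imwrite("pics/c3.png",c[:,:,::-1])
E
```

```text
(array([0.3889, 0.0403, 0.2059]), array([ 6.4, -1. ]), array([-1.8,  6.1])) (array([ 0.3617, -0.0077, -0.0015]), array([ 0.9, -0.1]), array([-0.2,  0.7]))
```

View pics/c2.png

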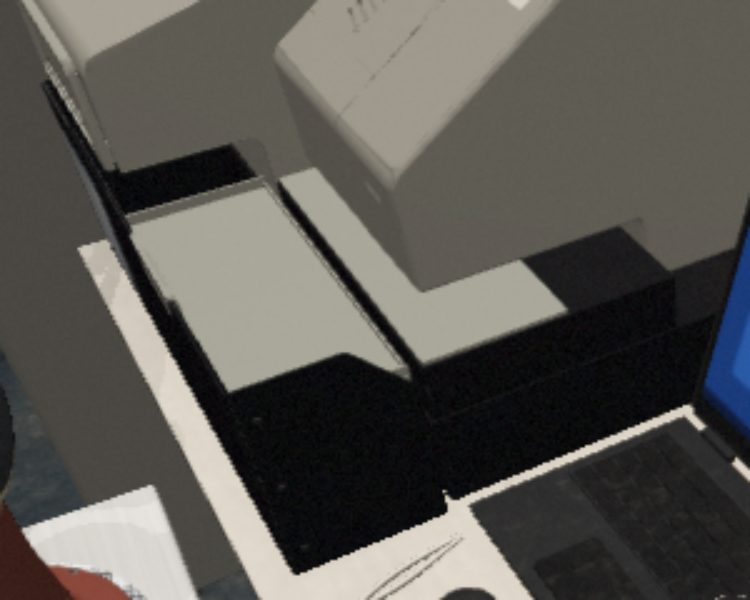

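View pics/c3.png

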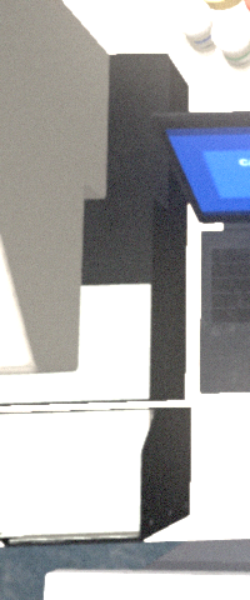

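```bash
python3 - <<'E'
from h import *
S,T=load("scene"),load("top")
c=cv2.resize(cv2.convertScaleAbs(S["pixels"][0:330,0:150],alpha=1.6,beta=20),(270,594));cv2.imwrite("pics/c4.png",c[:,:,::-1])
for X in [(0,0,0),(0,0,.2),(0,0,.4),(.1,.4,.4),(.1,.4,.2)]:print(X,proj(S,X))
E
```

```text
(0, 0, 0) [ 29.7 269.7]
(0, 0, 0.2) [-26.3 191.8]
(0, 0, 0.4) [-108.8   77.1]
(0.1, 0.4, 0.4) [-42.6 -35.4]
(0.1, 0.4, 0.2) [ 9.2 65.7]
```

View pics/c4.png

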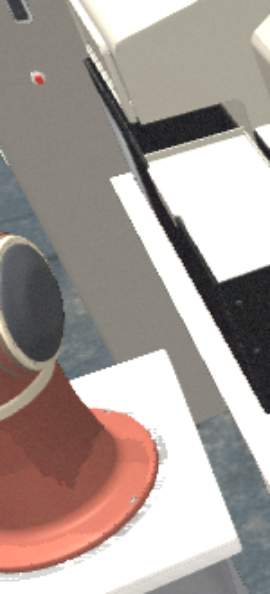

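Emit:
arm_command(
  moves="0 0 0.03 0 0 0 0; 0 0 0.08 0 0 0 0; 0 0 0.13 0 0 0 0; 0 0 0.18 0 0 0 0; 0 0 0.22 0 0 0 0",
)

```text
t: 0.78
ee_pos: [0.1611, 0.6038, 0.4182]
ee_rot: [0.408, 3.115, 0.002]
wrist_force: [0.5, 0.4, -0.3]
grip_width: -0.0001
```

```bash
python3 - <<'E'
from workcell import r
import cv2,numpy as np
print(r.get_state())
a=[r.grab_frame(n) for n in("scene","wrist")]
np.save("a.npy",a[1]["T_tool_cam"]);print(a[1]["T_tool_cam"].round(3))
cv2.imwrite("pics/u.png",np.hstack([cv2.resize(cv2.convertScaleAbs(x["pixels"],alpha=1.5,beta=15),(400,300)) for x in a])[:,:,::-1])
E
```

```text
{'t': 0.775, 'joint_positions': array([ 1.19102435e+00,  1.53875193e-02,  1.28824752e+00, -2.27403936e-05,
        1.83648192e+00, -1.19012718e-01]), 'qvel': array([ 0.00090931,  0.06857663, -0.56386335,  0.00196787,  0.51282499,
        0.00083465]), 'effort': array([ 8.21104925e-02, -3.95241916e+01, -3.65529943e+01, -5.15028223e-04,
       -3.41558671e-01,  6.56680854e-06]), 'ee_pos': array([0.16113772, 0.60384235, 0.41815514]), 'ee_rot': array([4.08399315e-01, 3.11454451e+00, 2.23752452e-03]), 'wrist_force': array([ 0.51389868,  0.3575515 , -0.34649278]), 'moment': array([-0.0142048 , -0.00387709,  0.05614909]), 'grip_width': -6.554481673850313e-05}
[[ 0.002 -0.949 -0.314  0.081]
 [ 1.     0.001  0.001  0.   ]
 [-0.    -0.314  0.949 -0.179]
 [ 0.     0.     0.     1.   ]]
```

View pics/u.png

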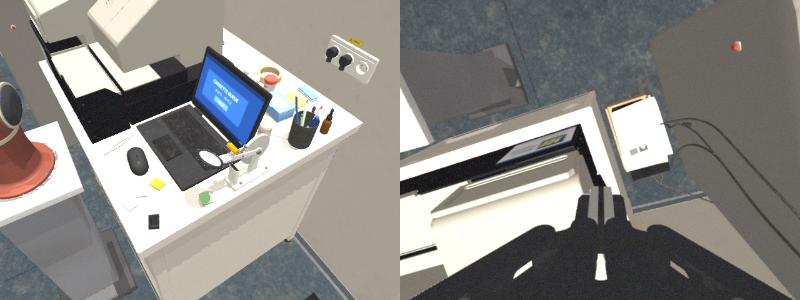

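```bash
python3 - <<'E'
from h import *
S,T=load("scene"),load("top")
print(tri(S,(198,116),T,(64,296)));print(tri(S,(188,74),T,(24,296)));print(tri(S,(140,20),S,(140,20)) if 0 else '')
for z in(.25,.3,.35):print(plane(S,(188,74),z),plane(S,(140,20),z),plane(S,(85,25),z))
E
```

```text
(array([0.3948, 0.065 , 0.1674]), array([ 0.5, -0.1]), array([-0.2,  0.5]))
(array([0.3927, 0.0755, 0.2536]), array([-1.2,  0.1]), array([ 0.4, -1.2]))

[0.3964 0.0812 0.25  ] [0.3843 0.3554 0.25  ] [0.2742 0.393  0.25  ]
[ 0.3747 -0.0086  0.3   ] [0.364  0.2366 0.3   ] [0.2655 0.2702 0.3   ]
[ 0.3531 -0.0984  0.35  ] [0.3436 0.1177 0.35  ] [0.2567 0.1473 0.35  ]
```

Emit:
arm_command(
  moves="-0.01 -0.05 0.01 0 0 0 0; -0.02 -0.11 0.02 0 0 0 0; -0.01 -0.165 0.02 0 0 0 0; 0.02 -0.215 0.02 0 0 0 0; 0.06 -0.26 0.02 0 0 0 0; 0.105 -0.30 0.02 0 0 0.03 0; 0.145 -0.345 0.02 0 0 0.06 0; 0.18 -0.395 0.02 0 0 0.1 0; 0.205 -0.45 0.02 0 0 0.14 0; 0.225 -0.505 0.02 0 0 0.18 0; 0.235 -0.565 0.02 0 0 0.22 0; 0.245 -0.625 0.02 0 0 0.26 0",
)

```text
t: 2.38
ee_pos: [0.406, -0.0231, 0.4344]
ee_rot: [0.001, -3.14, -0.001]
wrist_force: [1.0, -0.5, 0.1]
grip_width: 0.0001
```

Emit:
arm_command(
  moves="0.01 -0.055 0 0 0 0.02 0; 0.03 -0.11 0 0 0 0.04 0; 0.05 -0.165 0 0 0 0.06 0; 0.07 -0.22 -0.02 0 0 0.078 0; 0.09 -0.27 -0.04 0 0 0.078 0; 0.1 -0.32 -0.07 0 0 0.078 0; 0.106 -0.35 -0.12 0 0 0.078 0; 0.106 -0.352 -0.17 0 0 0.078 0; 0.106 -0.352 -0.20 0 0 0.078 0; 0.106 -0.352 -0.20 0 0 0.078 0",
)

```text
t: 3.62
ee_pos: [0.5101, -0.3715, 0.2305]
ee_rot: [0.121, -3.133, -0.01]
wrist_force: [-0.6, -0.4, 0.2]
grip_width: -0.0001
```

```bash
cat >look.py <<'E'
from workcell import r
import cv2,numpy as np,sys
s=r.get_state();print(s["t"],s["ee_pos"],s["ee_rot"],s["wrist_force"])
a=[r.grab_frame(n)["pixels"] for n in("scene","top","wrist")]
a=[cv2.resize(a[0][150:350,260:460],(400,400),interpolation=2),cv2.resize(a[1][110:310,300:500],(400,400),interpolation=2)]
cv2.imwrite(f"pics/{sys.argv[1]}.png",np.hstack(a)[:,:,::-1])
E
python3 look.py v1
```

```text
3.625 [ 0.5101407  -0.37147276  0.23049681] [ 0.12062741 -3.13284159 -0.01008506] [-0.62192173 -0.37760085  0.16621507]
```

View pics/v1.png

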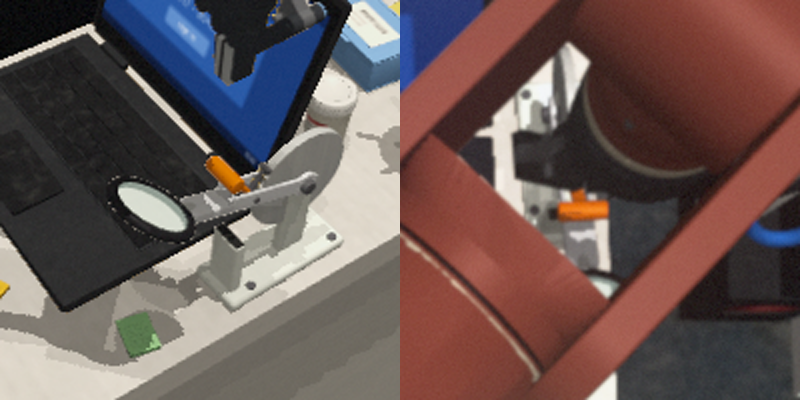

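Emit:
arm_command(
  moves="0 -0.001 -0.03 0 0 0 0; 0 -0.001 -0.05 0 0 0 0; 0 -0.001 -0.058 0 0 0 0; -0.002 -0.001 -0.063 0 0 0 0; -0.004 -0.001 -0.067 0 0 0 0; -0.004 -0.001 -0.067 0 0 0 0",
)

```text
t: 4.53
ee_pos: [0.5081, -0.3743, 0.1692]
ee_rot: [-0.121, 3.139, -0.0]
wrist_force: [0.3, 0.3, 0.9]
grip_width: -0.0003
```

```bash
python3 look.py v2
```

```text
4.525 [ 0.50809882 -0.37428002  0.16919154] [-1.20901221e-01  3.13898029e+00 -4.08650454e-04] [0.31178516 0.33445683 0.92396705]
```

View pics/v2.png

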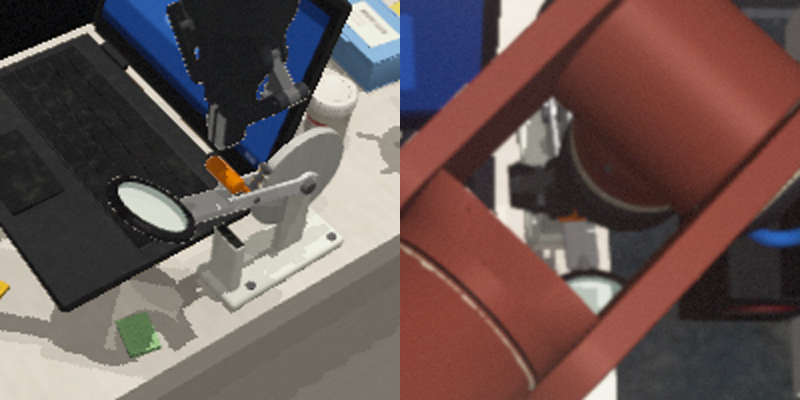

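```bash
python3 - <<'E'
from h import *
S=load("scene")
for X in [(.508,-.374,.169),(.514,-.3725,.169),(.514,-.356,.162),(.514,-.389,.162)]:print((proj(S,X)-[260,150])*2)
E
python3 - <<'E'
from workcell import r
import cv2
p=r.grab_frame("scene")["pixels"][190:290,320:440]
cv2.imwrite("pics/v2b.png",cv2.resize(p,None,fx=6,fy=6,interpolation=2)[:,:,::-1])
E
```

```text
[221.2 171.2]
[226.6 167. ]
[214.  159.6]
[238.2 187. ]
```

View pics/v2b.png

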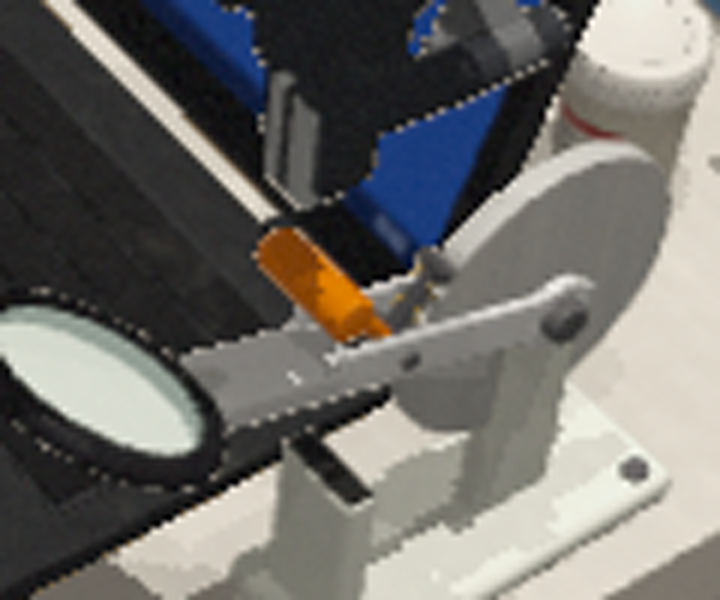

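```bash
python3 - <<'E'
from workcell import r
import cv2,numpy as np
f=r.grab_frame("wrist");p=f["pixels"]
C=np.linalg.inv(f["T_tool_cam"])
for X in [(0,0,0),(0,0,-.02),(.011,0,0),(-.011,0,0)]:
    q=f["K"]@(C@np.r_[X,1])[:3];print(X,q[:2]/q[2])
cv2.imwrite("pics/w2.png",p[:,:,::-1])
E
```

```text
(0, 0, 0) [319.57697103 281.46242612]
(0, 0, -0.02) [319.39799488 299.99919918]
(0.011, 0, 0) [319.58213107 260.73103267]
(-0.011, 0, 0) [319.57198991 301.47498558]
```

View pics/w2.png

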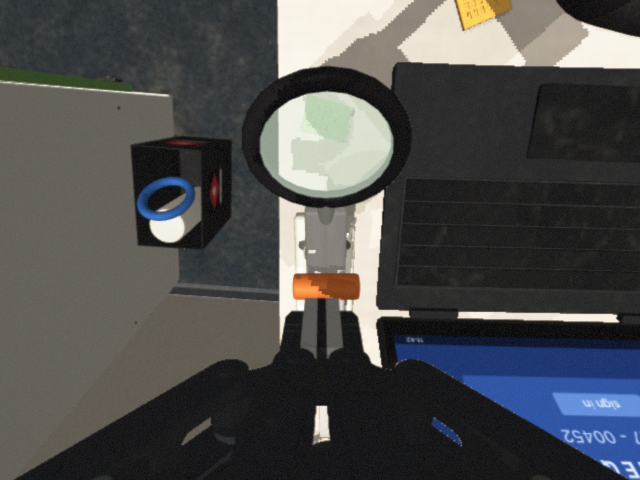

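```bash
python3 - <<'E'
from workcell import r
from h import *
s=r.get_state();f=r.grab_frame("wrist");S=load("scene")
Rt=cv2.Rodrigues(s["ee_rot"])[0];W=np.eye(4);W[:3,:3]=Rt;W[:3,3]=s["ee_pos"]
V=np.linalg.inv(W@f["T_tool_cam"]);g=dict(K=f["K"],rvec=cv2.Rodrigues(V[:3,:3])[0],tvec=V[:3,3])
print(s["ee_pos"],s["wrist_force"])
for a,b in[((370.5,224.2),(310,298)),((366.3,222),(333,298)),((372.4,237),(326,286))]:print(tri(S,a,g,b))
E
```

```text
[ 0.5083521  -0.37433639  0.1694044 ] [ 0.01974229 -0.26327567  0.21294998]
(array([ 0.5015, -0.3787,  0.202 ]), array([-0.1,  0. ]), array([-0.1,  0.5]))
(array([ 0.5016, -0.3689,  0.1983]), array([ 0.3, -0.2]), array([ 0.3, -1.7]))
(array([ 0.515 , -0.3704,  0.1586]), array([ 0.2, -0.1]), array([ 0.2, -0.9]))
```

Emit:
arm_command(
  moves="0.002 0.001 -0.005 0 0 0 0; 0.002 0.001 -0.01 0 0 0 0; 0.002 0.001 -0.015 0 0 0 0; 0.002 0.001 -0.02 0 0 0 0; 0.002 0.001 -0.02 0 0 0 0",
)

```text
t: 5.45
ee_pos: [0.5098, -0.3728, 0.148]
ee_rot: [0.121, -3.138, -0.002]
wrist_force: [0.0, -0.4, -0.3]
grip_width: 0.0001
```

```bash
cat >look2.py <<'E'
from workcell import r
import cv2,numpy as np,sys
s=r.get_state();print(s["t"],s["ee_pos"],s["wrist_force"])
a=r.grab_frame("scene")["pixels"][190:290,320:440];b=r.grab_frame("wrist")["pixels"][60:400,180:480]
cv2.imwrite(f"pics/{sys.argv[1]}.png",np.hstack([cv2.resize(a,(480,400),interpolation=2),cv2.resize(b,(320,400))])[:,:,::-1])
E
python3 look2.py v3
```

```text
5.45 [ 0.50979477 -0.37284931  0.14801826] [ 0.04438792 -0.37855711 -0.2530052 ]
```

View pics/v3.png

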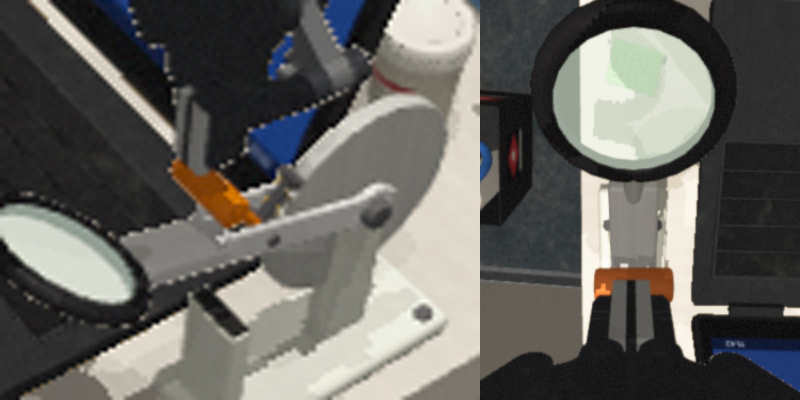

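Emit:
arm_command(
  moves="0.001 0.001 -0.004 0 0 0 0; 0.001 0.001 -0.008 0 0 0 0; 0.001 0.001 -0.012 0 0 0 0; 0.001 0.001 -0.012 0 0 0 0",
)

```text
t: 6.05
ee_pos: [0.5109, -0.3719, 0.1362]
ee_rot: [0.121, -3.138, -0.001]
wrist_force: [-0.2, -0.1, -0.2]
grip_width: -0.0002
```

```bash
python3 look2.py v4
```

```text
6.05 [ 0.51087123 -0.37188014  0.13620699] [-0.16209517 -0.12377523 -0.23237367]
```

View pics/v4.png

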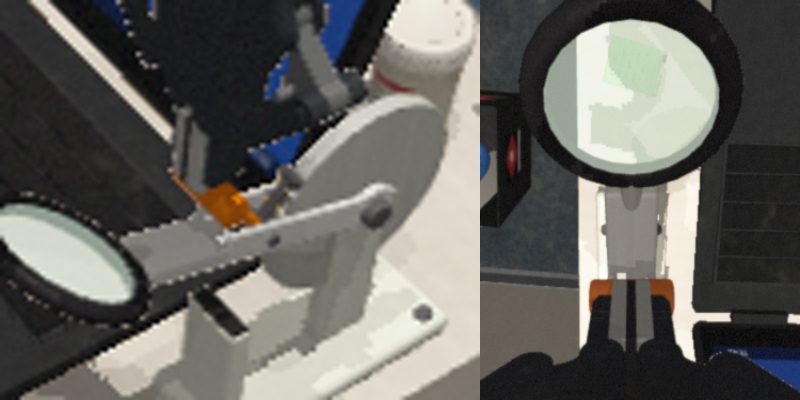

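```bash
python3 - <<'E'
from h import *
S=load("scene")
R=cv2.Rodrigues(np.array(S["rvec"],float))[0];c=-R.T@np.array(S["tvec"],float).ravel()
for p in [(415,216),(424,213),(398,226),(431,220),(432,230),(388,252),(394,263)]:
    d=R.T@np.linalg.inv(S["K"])@np.r_[p,1.]
    s=(-.372-c[1])/(d[1]);X=c+d*s;print(p,X.round(3),np.hypot(X[0]-.598,X[2]-.105).round(3))
E
```

```text
(415, 216) [ 0.595 -0.372  0.165] 0.06
(424, 213) [ 0.614 -0.372  0.162] 0.059
(398, 226) [ 0.562 -0.372  0.159] 0.065
(431, 220) [ 0.634 -0.372  0.135] 0.047
(432, 230) [ 0.642 -0.372  0.106] 0.044
(388, 252) [ 0.55  -0.372  0.103] 0.048
(394, 263) [ 0.568 -0.372  0.063] 0.052
```

Emit:
arm_command(
  moves="0 0 -0.004 0 0 0 0; 0 0 -0.008 0 0 0 0; 0 0 -0.008 0 0 0 0",
)

```text
t: 6.52
ee_pos: [0.5102, -0.3728, 0.1307]
ee_rot: [0.121, -3.137, 0.002]
wrist_force: [-6.4, 1.3, 8.5]
grip_width: 0.0002
```

```bash
python3 look2.py v5
```

```text
6.525 [ 0.51024835 -0.37283979  0.13074851] [-6.42197569  1.31799795  8.53153777]
```

View pics/v5.png

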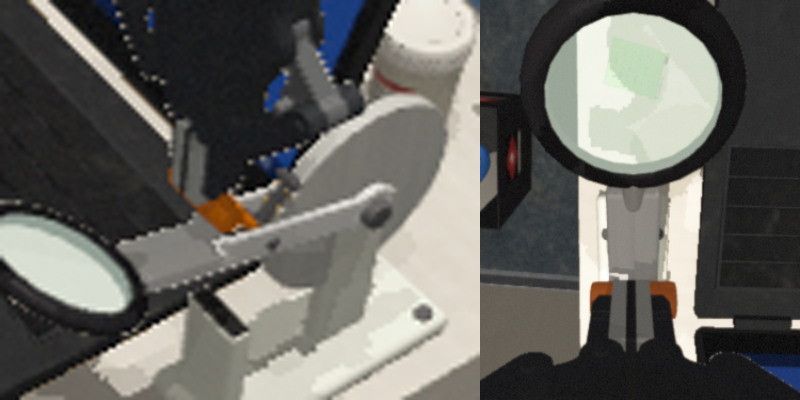

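Emit:
arm_command(
  moves="-0.003 0 -0.003 0 0 0 0; -0.006 0 -0.006 0 0 0 0; -0.008 0 -0.010 0 0 0 0; -0.010 0 -0.014 0 0 0 0; -0.010 0 -0.014 0 0 0 0",
)

```text
t: 7.25
ee_pos: [0.5007, -0.3736, 0.1166]
ee_rot: [0.12, -3.139, 0.005]
wrist_force: [-1.7, -0.7, 5.6]
grip_width: -0.0002
```

```bash
python3 look2.py v6
```

```text
7.25 [ 0.50074075 -0.37361383  0.11664536] [-1.72555161 -0.741566    5.57154238]
```

View pics/v6.png

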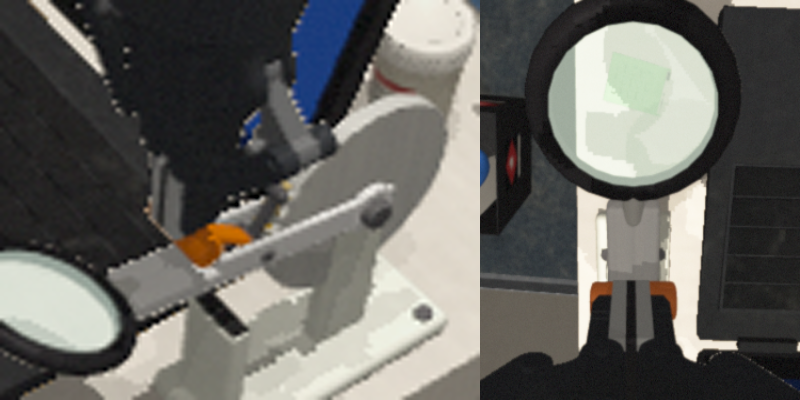

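Emit:
arm_command(
  moves="-0.001 0 -0.004 0 0 0 0; -0.002 0 -0.008 0 0 0 0; -0.0035 0 -0.013 0 0 0 0; -0.005 -0.001 -0.018 0 0 0 0; -0.006 -0.001 -0.023 0 0 0 0; -0.007 -0.001 -0.028 0 0 0 0; -0.0075 -0.001 -0.033 0 0 0 0; -0.0075 -0.001 -0.038 0 0 0 0; -0.0075 -0.001 -0.038 0 0 0 0",
)

```text
t: 8.48
ee_pos: [0.4937, -0.3739, 0.0771]
ee_rot: [-0.121, 3.139, -0.002]
wrist_force: [-2.1, -1.3, 3.5]
grip_width: 0.0
```

```bash
python3 look2.py v7
```

```text
8.475 [ 0.49372128 -0.37389499  0.07714956] [-2.05190272 -1.27598273  3.54258499]
```

View pics/v7.png

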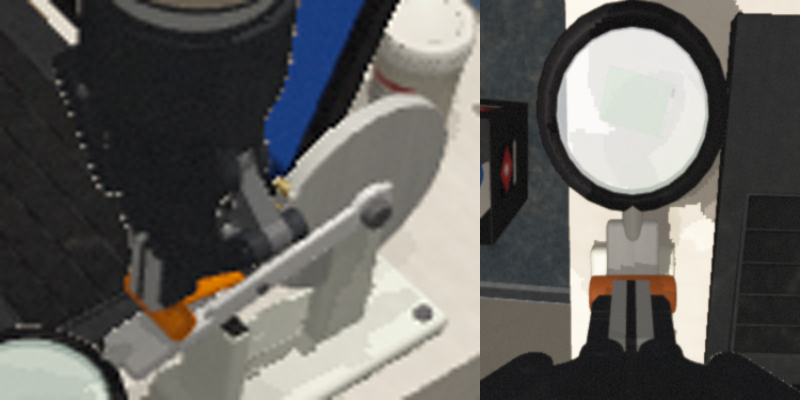

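Emit:
arm_command(
  moves="0 0 -0.004 0 0 0 0; 0.0005 0 -0.008 0 0 0 0; 0.001 0 -0.012 0 0 0 0; 0.001 0 -0.014 0 0 0 0; 0.001 0 -0.016 0 0 0 0; 0.001 0 -0.016 0 0 0 0",
)

```text
t: 9.32
ee_pos: [0.4948, -0.3733, 0.0624]
ee_rot: [0.122, -3.139, -0.0]
wrist_force: [-5.6, 0.7, 11.5]
grip_width: 0.0
```

```bash
sed -i 's/190:290,320:440/200:320,290:434/' look2.py; python3 look2.py v8
```

```text
9.325 [ 0.49476271 -0.37325011  0.06241357] [-5.63448677  0.65916451 11.47018313]
```

View pics/v8.png

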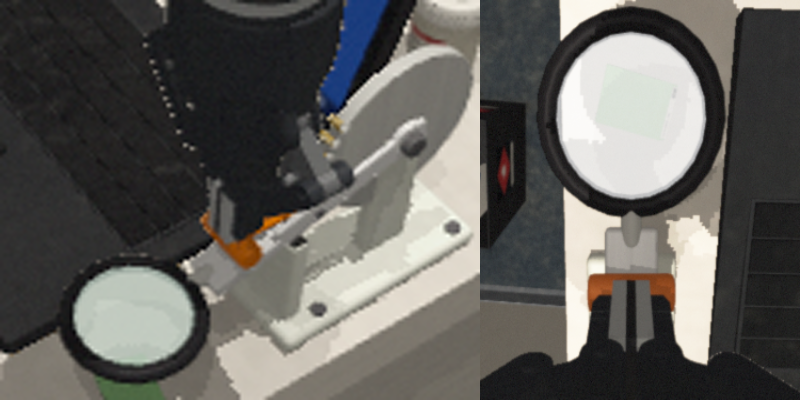

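Emit:
arm_command(
  moves="0 0 -0.002 0 0 0 0; 0 0 -0.004 0 0 0 0; 0 0 -0.004 0 0 0 0",
)

```text
t: 9.8
ee_pos: [0.4948, -0.3736, 0.0617]
ee_rot: [0.122, -3.138, 0.001]
wrist_force: [-11.3, 4.5, 25.1]
grip_width: 0.0004
```

```bash
cat > lens.py <<'E'
from workcell import r
from h import *
s=r.get_state();print(s["t"],s["ee_pos"],s["wrist_force"])
f=r.grab_frame("wrist");S=r.grab_frame("scene")
Rt=cv2.Rodrigues(s["ee_rot"])[0];W=np.eye(4);W[:3,:3]=Rt;W[:3,3]=s["ee_pos"]
V=np.linalg.inv(W@f["T_tool_cam"]);g=dict(K=f["K"],rvec=cv2.Rodrigues(V[:3,:3])[0],tvec=V[:3,3],pixels=f["pixels"])
import pickle;pickle.dump((S,g),open("pair.pkl","wb"))
# rim points: predicted rim for arm=0 overlaid on both
h=np.array([.598,-.3648,.105]);ex=np.array([-.997,-.078,0]);ey=np.array([-.078,.997,0])
out=[]
for q,a0 in((S,(290,200,434,320)),(g,(180,20,480,270))):
    im=q["pixels"].copy();x0,y0,x1,y1=a0;k=400/(x1-x0)
    im=cv2.resize(im[y0:y1,x0:x1],None,fx=k,fy=k,interpolation=2)
    for a,col in((0,(255,0,0)),(.1,(0,0,255))):
        al=a-.21;d=ex*np.cos(al)+np.array([0,0,np.sin(al)])
        c=h+.163*d;u=ex*np.cos(a)+np.array([0,0,np.sin(a)])
        pts=np.array([(proj(q,c+.0375*(np.cos(t)*u+np.sin(t)*ey))-[x0,y0])*k for t in np.linspace(0,6.3,60)]).astype(int)
        cv2.polylines(im,[pts],False,col,1)
    out.append(cv2.resize(im,(400,333)))
cv2.imwrite("pics/lens_%d.png"%int(s["t"]*100),np.hstack(out)[:,:,::-1])
E
python3 lens.py; ls pics|grep lens
```

```text
9.8 [ 0.49484828 -0.37362461  0.0616615 ] [-11.30753879   4.50376787  25.0788084 ]
lens_980.png
```

View pics/lens_980.png

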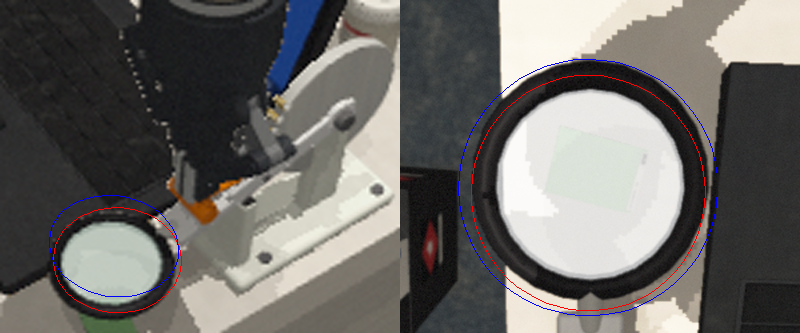

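The red outline is the rim predicted for arm angle 0. It matches the lens, with the real rim slightly lower in the scene view, and the force rises steeply with almost no travel. The arm is on its rest, so I'll let go and move clear.

Emit:
arm_command(
  moves="0 0 0.002 0 0 0 0; 0 0 0.006 0 0 0 0; 0.001 0 0.012 0 0 0 0; 0.002 0 0.02 0 0 0 0; 0.002 0 0.035 0 0 0 0; 0.002 0 0.06 0 0 0 0; 0 0.0 0.1 0 0 0 0; -0.02 0.02 0.15 0 0 0 0; -0.06 0.05 0.19 0 0 0 0; -0.09 0.1 0.21 0 0 0 0; -0.12 0.15 0.23 0 0 0 0; -0.12 0.18 0.23 0 0 0 0",
)

```text
t: 11.4
ee_pos: [0.374, -0.1917, 0.2898]
ee_rot: [-0.121, 3.135, -0.004]
wrist_force: [1.1, 0.1, 0.4]
grip_width: -0.0
```

```bash
python3 lens.py; ls pics|grep lens; python3 - <<'E'
from workcell import r
import cv2,numpy as np
a=[r.grab_frame(n)["pixels"] for n in("scene","top")]
cv2.imwrite("pics/end.png",np.hstack([cv2.resize(x,(400,300)) for x in a])[:,:,::-1])
E
```

```text
11.4 [ 0.3739624  -0.19170724  0.28982672] [1.07027889 0.14395514 0.44255951]
lens_1140.png
lens_980.png
```

View pics/end.png

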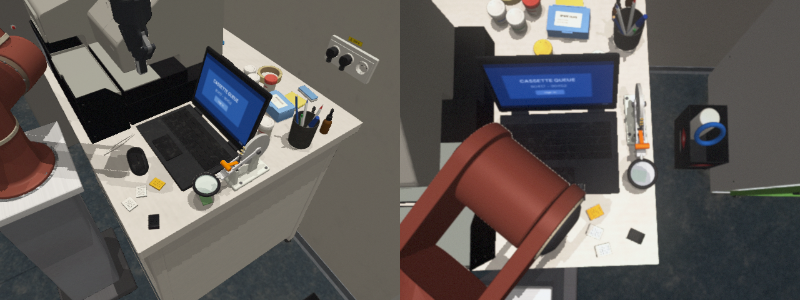

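```bash
cp $(ls -t pics/lens_*|head -1) pics/lensend.png
```

```text
(no output)
```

View pics/lensend.png

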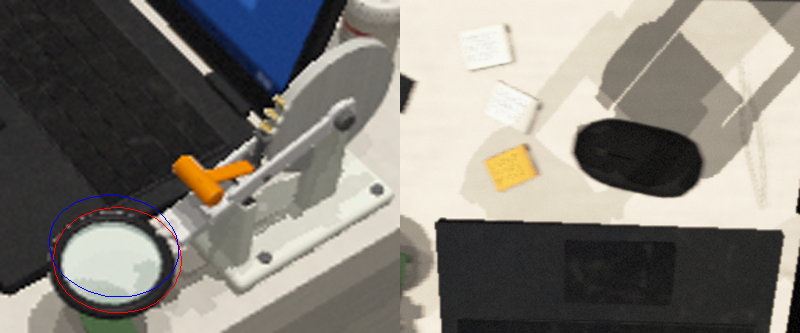

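```bash
python3 - <<'E'
from workcell import r
from h import *
S=r.grab_frame("scene");T=r.grab_frame("top");out=[]
for f,(x0,y0,x1,y1) in((S,(300,260,370,330)),(T,(350,240,420,310))):
    c=cv2.resize(f["pixels"][y0:y1,x0:x1],(400,400),interpolation=2);out.append(c)
    m=cv2.inRange(f["pixels"][y0:y1,x0:x1],(0,0,0),(55,55,55));m[:, :]=m
    k,l,st,ce=cv2.connectedComponentsWithStats(m)
    for i in range(1,k):
        if st[i,4]>40:print(st[i]+[x0,y0,0,0,0])
print(tri(S,(330.7,294.3),T,(385.6,278)))
cv2.imwrite("pics/z.png",np.hstack(out)[:,:,::-1])
E
```

```text
[ 300  260   59   55 1603]
(array([ 0.4359, -0.3759,  0.068 ]), array([-0.6,  0.1]), array([ 0.2, -0.4]))
```

View pics/z.png

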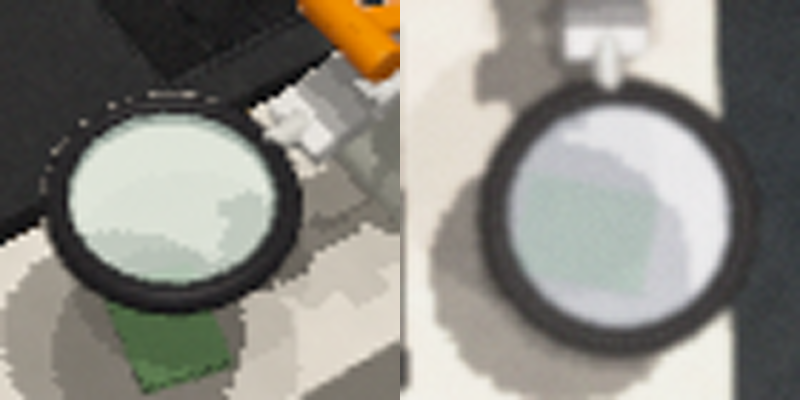

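The lens centre comes out at about 68 mm high, against a nominal 71 mm with about 2 mm calibration error. The lens is level over the green cassette, so I'll hand the job in.

```bash
python3 -c "
from workcell import r
print(r.close_job(), r.get_state()['t'])"
```

```text
the job is handed in; nothing more can be done
the job is handed in; nothing more can be done
```

The magnifier arm is down on its rest with the lens level over the green cassette. I pressed the orange bar with closed fingertips, kept pressing down past the teeth, then let go and moved clear. The last move ended at 11.4 s, against the 32 s limit.

**On the rest:** near the bottom the force rose from 11 N to 25 N with under 1 mm of travel. That 25 N was the highest wrist reading I took. After I let go, the lens centre measured 68 mm above the surface, against the nominal 71 mm and about 2 mm of calibration error. The trigger has sprung back.

**Surroundings:** the cassettes and mouse look unmoved in the final pictures. I never went near the specimen pot, but I did not check its position separately. The robot is clear of everything, with the wrist reading about 1 N.

**Disagreement:** the fingertips met the bar with the reported TCP about 33 mm below the bar's top, although the TCP should lie at the very end of the fingers. The camera views showed about the same offset, so I pressed by force and pictures instead of the nominal height. Because of that offset, the gripper body passed closer to the ratchet disc and arm than planned. I saw no sign of a collision there.

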